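# Show the tray and the bowl, then start the timer

## Robot

A 6-joint arm with a two-finger parallel gripper is mounted at the origin on the work surface. World frame = base frame: x ahead of the robot, y to its left, z up, the work surface at z = 0. Lengths are in m, angles in rad, forces in N, time in s.
With the tool pointing down it reaches from about 0.425 to 0.95 m from the base axis. Payload 14.7 kg.
Tool frame: the origin (TCP) lies midway between the tips of the shut fingers; the grasp point (between the pads) lies 19 mm behind it (bot.grasp_offset is the distance from the TCP to the grasp point, in m); z points along the fingers, y is the line along which they close (so a half turn about z gives the same grasp; the last joint's range is limited). The gripper opens to 85 mm and grips with 20 to 120 N. Pads are 22 mm wide; open, the fingers measure 114 mm over their backs; the gripper's body (76 mm by 85 mm) begins 54 mm behind the grasp point. The pads swing forward as they close: fully open they stand 13 mm farther back than shut.
Start: joints at [1.284, 0.48, 1.596, -0, 1.065, -0.047], TCP at [0.154, 0.631, 0.231] pointing down, gripper open.
Joint ranges: [-2.75, 2.75], [-0.82, 2.05], [0.23, 2.67], [-1.56, 4.7], [0.09, 2.69], [-2.92, 2.92]. Speed limits (rad/s): [1.89, 1.89, 2.39, 3.01, 3.01, 3.01].

## Interface

Orientations are given as a unit quaternion [x, y, z, w].
In Python, from rig import bot gives the robot as it stands.
- The arm moves only by the tool carry_out, never from a script. Its argument "deltas" is a list of rows, each an object of numbers: "rx", "ry", "rz": the turn, a rotation vector about the world's x, y, z in degrees; "x", "y", "z": the shift along the world's x, y, z in mm; "gripper": the closure in counts, from 0 (fully open) to 255 (shut). A call has 1 to 10 rows; each row is the pose to reach, as a shift and turn from the pose commanded when the call began; what a row does not reach only later rows make up. A row lasts 1/12 s, in which the tool goes at most 41.7 mm and 7.16 degrees, less where a joint would pass 70% of its speed; a pose out of reach is approached as far as the arm can. A call with a gripper value outside its range is refused whole. The fingers move at their own pace and stop on an object; the grip force is fixed at half the most. Time passes only in rows, so rows that repeat a pose let the fingers close. It gives the time, the measured TCP pose, the force, the opening and the grip force at its end, in the units of the state.
- bot.get_obs(): the state, without advancing time (a new reading comes with each control period).
- bot.grab_frame(name): name is "scene" or "top" or "wrist"; returns (picture, depth): 480x640x3 uint8, red, green, blue; 480x640 float32, m along the optical axis (not along the pixel's ray), 0 where there is no reading.
- bot.camera_info(name): a dict with "mtx" (3x3 intrinsics, pixels), "k1" (the pictures are not rectified: a ray, as slopes to the right and down, at radius r is drawn at 1 + k1 r^2 times it, then the intrinsics apply), "cam_to_world" (4x4, takes a point from camera to world coordinates). Camera axes: x right, y down, z forward; pixel columns grow to the right and rows downward; lengths in m; the calibration is good to about 2 mm. A picture is of the moment at which its call begins: read the wrist's pose just before it. camera_info takes no time and is no camera call; for the wrist camera it gives the pose at the moment of the call.
- bot.job_done(): hands the job in; it is judged then, once.
The state is a dict: "time_s": time; "joint_pos": joint angles; "joint_vel": joint speeds; "joint_torque": joint torques, N m; "position": TCP position; "ee_rot": TCP orientation; "ft_force": force on the tool from outside, world axes, zero at the start; "moment": the same for the moment, N m; "grip_width": finger opening in m; "finger_force": force on a finger pad.
Only numpy, scipy, OpenCV 4.12 (cv2) and the standard library are available. Lean on these libraries where they do the work, as an engineer would, in place of code of your own. Each camera call takes 0.05 s, during which the arm holds its last target. There are 200 camera calls.

## Task

Cue the trainee for mixing a lower-jaw impression: with the fingertips about 2 cm above it, point at the middle of the lower-jaw tray (the open horseshoe without a palate) for two seconds, lift clear, then point at the mouth of the smaller mixing bowl in the same way for two seconds. Then start the timer by pressing its large round key fully down, and draw back off it. Touch or move none of the loose things, leave the small square key alone, and never hover low over the middle of the other tray or the other bowl.

Things in the scene. Friction and masses are not known exactly. Their poses are not given: they have to be found in the camera images.
- lower_tray: lower-jaw impression tray, dull dark steel, loose, lying trough up: an open horseshoe 64 mm long and 68 mm wide, outer wall 18 mm high, nothing between its arms (no palate); a flat handle 14 to 22 mm wide, 12 mm up, runs from the closed front of the arch along the tray's -x to 67 mm from the origin. Origin on the counter, at the middle of the horseshoe; the arch opens to +x. z up
- lower_tray_mid (a point): the middle of the lower-jaw tray, at the height of its wall's top (18 mm above the counter): the point to point at
- upper_tray: upper-jaw impression tray, dull dark steel, loose: same outline, size, handle and origin as the lower one, but the space between the arms is filled by a raised palate up to 17 mm high. Not to be pointed at
- upper_tray_mid (a point): the middle of the upper-jaw tray, 18 mm above the counter
- small_bowl: the smaller of two round green mixing bowls, loose, empty: 90 mm across the rim, 50 mm high, wall 4 mm. Origin under its centre, z up
- small_bowl_rim (a point): centre of the smaller bowl's mouth, at rim height (50 mm above the counter): the point to point at
- large_bowl: the larger green mixing bowl, loose, empty: 130 mm across the rim, 70 mm high. Origin under its centre. Not to be pointed at
- large_bowl_rim (a point): centre of the larger bowl's mouth, at rim height (70 mm above the counter)
- timer: grey desk timer fixed to the counter: case 80 (x) by 130 (y) by 35 mm high, with a dark display strip along its +x side and two white keys on top, on its -x side. Origin under the case's centre
- start_top (a point): centre of the top of the start key: the large round key, 30 mm across, at the timer's +y end (12 mm towards -x and 36 mm towards +y of the case's centre). Its top is 47 mm above the counter when up, and moves with the key
- start_key (a joint): how far the start key is pressed, m: 0 up, 0.008 fully down. It moves straight down against about 3.5 N of friction, without a spring, stops hard at 8 mm (then 4 mm proud of the case) and stays where it is left
- stop_top (a point): centre of the top of the stop key: a square key 14 mm wide at the timer's -y end (12 mm towards -x and 36 mm towards -y of the case's centre), 47 mm above the counter
- stop_key (a joint): how far the stop key is pressed, m: 0 up, 0.008 fully down; must stay up
- dosing_cup: white measuring cup, 44 mm across the rim, 55 mm high, loose bystander. Origin under its centre
- tape_roll: blue ring of tape lying flat, 90 mm across, 24 mm high, loose bystander. Origin under its centre
- spatula: plaster-mixing spatula with a black handle and a straight steel blade 30 mm wide, 205 mm long along its own y, up to 14 mm high, lying flat on the counter beyond the timer, loose bystander. Origin on the counter near its middle
There are look-alikes about, which are no part of the job. Leave any red look-alike of the lower_tray alone. Leave any orange look-alike of the small_bowl alone.

How it is judged:
On the way, in this order (a step that is already met when the one before it is completed fails the run):
1. the fingertips dwell just above the middle of the lower-jaw tray (horizontal distance between the grasp point and lower_tray_mid below 0.03 m and z of the grasp point in the frame of lower_tray_mid between 0.021 and 0.075 m), for 1.5 s.
2. the fingertips dwell just above the mouth of the smaller bowl (horizontal distance between the grasp point and small_bowl_rim below 0.03 m and z of the grasp point in the frame of small_bowl_rim between 0.021 and 0.075 m), for 1.5 s.
3. the start key is pressed fully down (value of joint start_key above 0.006 m), for 0.1 s.
At the end, for the whole second after the job is handed in: the start key is down by more than 6 of its 8 mm, the stop key is up (less than 2 mm), and trays, bowls, cup, tape and spatula are at rest within 8 mm of where they were, upright (value of joint start_key above 0.006 m and value of joint stop_key below 0.002 m and distance of each of lower_tray, upper_tray, small_bowl, large_bowl, dosing_cup, tape_roll, spatula from where it was at the start of the episode below 0.008 m and angle between each of lower_tray, upper_tray, small_bowl, large_bowl, dosing_cup's own z axis and vertical below 0.1 rad and linear speed of each of lower_tray, upper_tray, small_bowl, large_bowl, dosing_cup, tape_roll, spatula below 0.02 m/s); the robot touches nothing.
It fails at once if a tray, bowl, cup, tape roll or spatula is touched (contact force between any of lower_tray, upper_tray, small_bowl, large_bowl, dosing_cup, tape_roll, spatula and the fingers above 0.5 N or contact force between any of lower_tray, upper_tray, small_bowl, large_bowl, dosing_cup, tape_roll, spatula and the arm above 0.5 N).
It fails at once if a tray, bowl, cup, tape roll or spatula is moved or lifted (8 mm) (distance of any of lower_tray, upper_tray, small_bowl, large_bowl, dosing_cup, tape_roll, spatula from where it was at the start of the episode above 0.008 m).
It fails at once if the fingertips come within about 35 mm above the middle (20 mm around) of the upper-jaw tray or the larger bowl ((horizontal distance between the grasp point and upper_tray_mid below 0.02 m and z of the grasp point in the frame of upper_tray_mid below 0.055 m) or (horizontal distance between the grasp point and large_bowl_rim below 0.02 m and z of the grasp point in the frame of large_bowl_rim below 0.055 m)).
It fails at once if the square stop key is pressed (value of joint stop_key above 0.002 m).
It also fails if it takes over 58 s, if anything falls off the work surface, if the arm or the gripper's body presses on something with over 40 N, if the wrist force passes 120 N, or if a joint passes its speed limit or range.

## Working session

There is one attempt and no reset: what is moved stays moved. The work goes in short steps, Python scripts to look and compute and a tool call to move; the robot and the scene stay as the last step left them, time stands still between calls to the robot, and variables do not carry over. Pictures are saved under pics/ and viewed, at most 10 in all, crops included, and the job is handed in when it is done.

Besides the shell and the picture viewer there is one more tool, called after ">>>" as name(argument=value, ...), one argument or row to a line, values as JSON. carry_out: Moves the arm, as the interface text tells. Its arguments: {"type":"object","properties":{"deltas":{"type":"array","items":{"type":"object","properties":{"rx":{"type":"number"},"ry":{"type":"number"},"rz":{"type":"number"},"x":{"type":"number"},"y":{"type":"number"},"z":{"type":"number"},"gripper":{"type":"number"}}}}},"required":["deltas"]}

```bash
mkdir -p pics; cat > h.py <<'E'
import numpy as np, cv2
from rig import bot
def snap(n,f):
    i=bot.camera_info(n); p,d=bot.grab_frame(n)
    cv2.imwrite(f'pics/{f}.png',p[:,:,::-1]); np.savez(f'{f}.npz',p=p,d=d,K=i['mtx'],k1=i['k1'],T=i['cam_to_world'])
def pt(f,u,v,z=None):
    a=np.load(f'{f}.npz'); K,T=a['K'],a['T']
    r=cv2.undistortPoints(np.array([[[u,v]]],float),K,np.array([float(a['k1']),0,0,0,0]))[0,0]
    dr=T[:3,:3]@[r[0],r[1],1]; o=T[:3,3]
    s=a['d'][int(v),int(u)] if z is None else (z-o[2])/dr[2]
    return np.round(o+s*dr,4)
E
python3 - <<'E'
from h import *
snap('scene','s0');snap('top','t0')
for f in 'st': print(np.load(f+'0.npz')['T'].round(3))
print(bot.get_obs())
E
```

```text
[[-0.181  0.839 -0.512  1.053]
 [ 0.983  0.158 -0.088  0.111]
 [ 0.007 -0.52  -0.854  0.895]
 [ 0.     0.     0.     1.   ]]
[[-0.004 -0.993  0.118  0.426]
 [-1.     0.003 -0.011  0.015]
 [ 0.011 -0.118 -0.993  1.385]
 [ 0.     0.     0.     1.   ]]
{'time_s': 0.1, 'joint_pos': array([ 1.28439144e+00,  4.80777659e-01,  1.59677736e+00,  1.77324176e-06,
        1.06511613e+00, -4.65317389e-02]), 'joint_vel': array([-0.00137713, -0.00223894, -0.0008442 ,  0.00073775,  0.00043921,
       -0.00085218]), 'joint_torque': array([ 9.15176242e-04, -9.52249789e+01, -4.31042969e+01, -1.14171173e-04,
        5.00691676e-03,  9.80070809e-05]), 'position': array([0.15426197, 0.63106335, 0.23074352]), 'ee_rot': array([ 1.19649647e-01,  9.92816031e-01, -5.31664560e-04, -9.01183054e-05]), 'ft_force': array([-0.51244929, -0.51459222,  0.37598763]), 'moment': array([0.04047932, 0.02112828, 0.03351779]), 'finger_force': 0.0, 'grip_width': 0.08546721767605693}
```

View pics/t0.png

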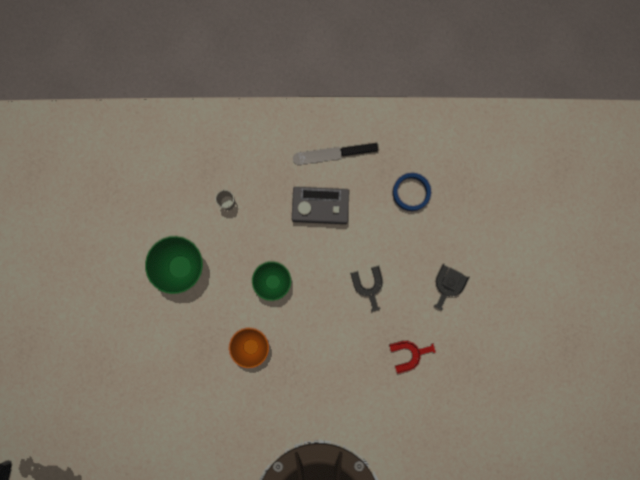

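View pics/s0.png

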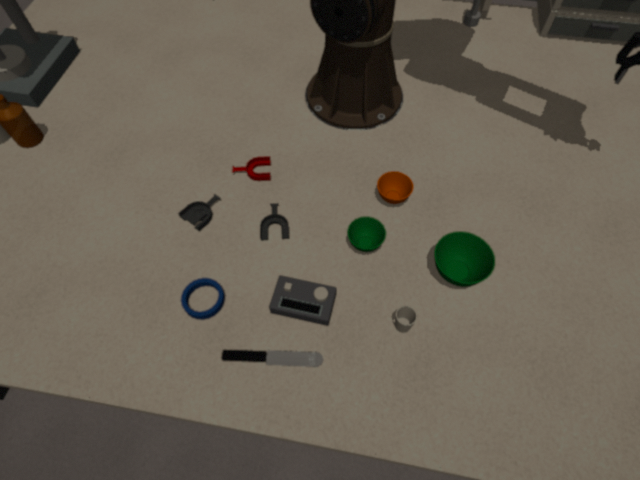

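The top view shows two green bowls: small (272,281) and large (174,265), plus an orange decoy at (249,348). It also shows three trays: open dark (367,284), palate-filled dark (452,281) and red (407,356). The lower tray is the open dark one and the target bowl is the small green one. The start key is at (305,208) and the stop key at (336,210). Next I'll enlarge a crop to confirm and measure.

```bash
python3 - <<'E'
from h import *
a=cv2.imread('pics/t0.png')[180:390,220:480]; b=cv2.imread('pics/s0.png')[180:330,160:400]
cv2.imwrite('pics/c.png',cv2.resize(a,(780,630),interpolation=3)[:600])
cv2.imwrite('pics/c2.png',cv2.resize(b,None,fx=3.3,fy=3.3,interpolation=3))
for n,t,s,z in [('tray',(367,283),(275,226),.0),('bowl',(272,281),(367,233),.05),('start',(305,208),(321,293),.047),('stop',(336,210),(288,286),.047),('upper',(452,281),(197,214),.018),('large',(174,265),(464,258),.07),('cup',(227,201),(404,317),.055),('red',(407,356),(257,168),0),('orange',(249,348),(395,187),.05),('tape',(431,192),(223,300),.02)]:
    print(n,pt('t0',*t,z),pt('s0',*s,z),pt('t0',*t),pt('s0',*s))
E
```

```text
tray [ 0.5    -0.1149  0.    ] [ 0.4959 -0.1156  0.    ] [ 0.5002 -0.1152 -0.0031] [ 4.962e-01 -1.155e-01  4.000e-04]
bowl [0.5025 0.1016 0.05  ] [0.5068 0.106  0.05  ] [0.5053 0.1048 0.0018] [0.482  0.1057 0.0116]
start [0.6678 0.0279 0.047 ] [0.6704 0.0316 0.047 ] [0.6681 0.0279 0.0456] [0.6711 0.0317 0.0484]
stop [ 0.6631 -0.0423  0.047 ] [ 0.6674 -0.04    0.047 ] [ 0.6628 -0.0422  0.0489] [ 0.6679 -0.0398  0.0482]
upper [ 0.5027 -0.309   0.018 ] [ 0.5084 -0.3028  0.018 ] [ 0.5027 -0.3087  0.0192] [ 0.5078 -0.3032  0.0171]
large [0.5371 0.3169 0.07  ] [0.544  0.3181 0.07  ] [0.5424 0.3315 0.0065] [0.5085 0.3325 0.0124]
cup [0.6829 0.2038 0.055 ] [0.6949 0.2065 0.055 ] [0.6922 0.2107 0.0069] [0.6731 0.2123 0.0036]
red [ 0.3323 -0.2047  0.    ] [ 0.3277 -0.2061  0.    ] [ 3.322e-01 -2.048e-01 -3.000e-04] [ 0.3261 -0.2068 -0.002 ]
orange [0.3549 0.1518 0.05  ] [0.3636 0.1545 0.05  ] [0.3527 0.1559 0.0098] [0.3301 0.1566 0.009 ]
tape [ 0.7103 -0.2655  0.02  ] [ 0.7126 -0.1735  0.02  ] [ 0.7142 -0.2694  0.0012] [ 0.71   -0.1757  0.0131]
```

View pics/c.png

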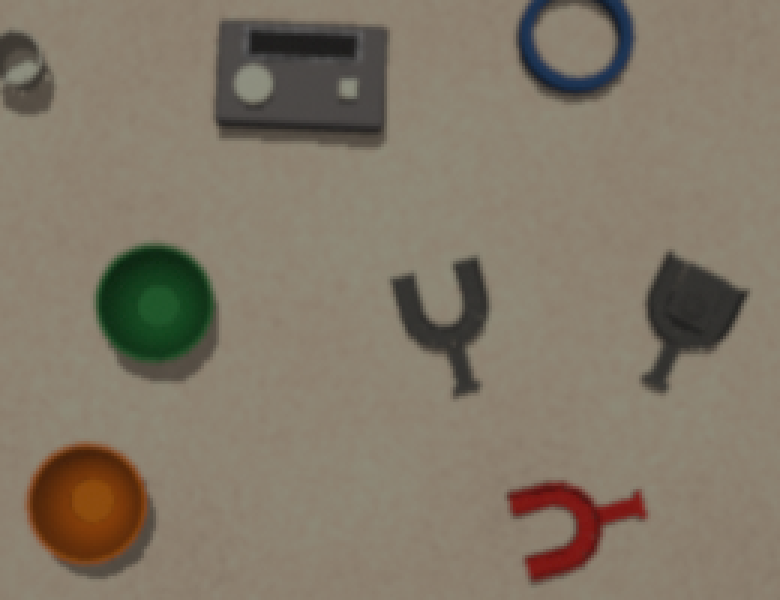

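View pics/c2.png

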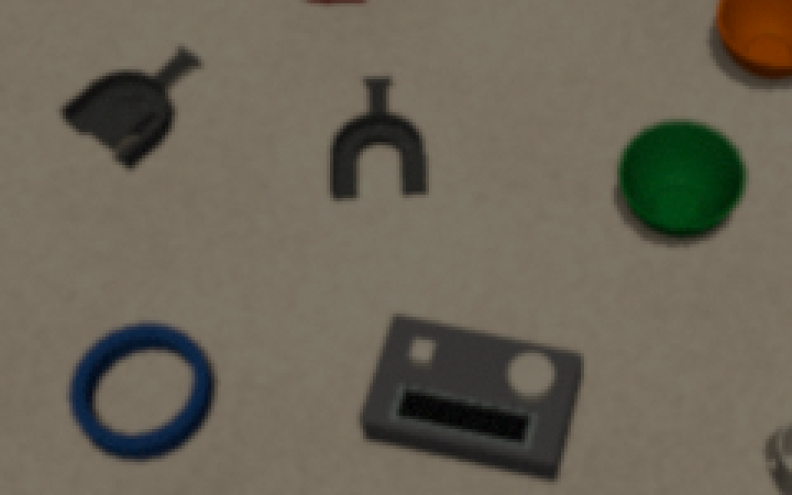

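The crops confirm it. The open dark horseshoe is at (443,305) in the crop, which is (367.7,281.7) in the full picture. The upper tray has a visible palate. The small green bowl's rim centre is at (271.7,280.7) and the round key at (304.3,208). The two views agree to about 5 mm:

| Target | x (m) | y (m) |
|---|---|---|
| Tray | 0.502 | -0.114 |
| Bowl | 0.505 | 0.104 |
| Start key | 0.669 | 0.030 |

I'll close the fingers and travel high.

>>> carry_out(
  deltas=[
    {"x": 24, "y": -32, "gripper": 255},
    {"x": 48, "y": -64, "gripper": 255},
    {"x": 72, "y": -96, "gripper": 255},
    {"x": 96, "y": -128, "gripper": 255},
    {"x": 120, "y": -160, "gripper": 255},
    {"x": 144, "y": -192, "gripper": 255},
    {"x": 168, "y": -224, "gripper": 255},
    {"x": 192, "y": -256, "gripper": 255},
    {"x": 216, "y": -288, "gripper": 255},
    {"x": 240, "y": -320, "gripper": 255},
  ],
)

```text
validation failed for argument at $.de...
```

>>> carry_out(
  deltas=[
    {"x": 20, "y": -32, "gripper": 255},
    {"x": 40, "y": -64, "gripper": 255},
    {"x": 60, "y": -98, "gripper": 255},
    {"x": 75, "y": -134, "gripper": 255},
    {"x": 85, "y": -172, "gripper": 255},
    {"x": 90, "y": -212, "gripper": 255},
    {"x": 95, "y": -252, "gripper": 255},
    {"x": 100, "y": -292, "gripper": 255},
    {"x": 104, "y": -332, "gripper": 255},
    {"x": 106, "y": -372, "gripper": 255},
  ],
)

```text
validation failed for argument at $.de...
```

>>> carry_out(
  deltas=[
    {"x": 2, "y": -30, "gripper": 255},
    {"x": 2, "y": -53, "gripper": 255},
    {"x": 2, "y": -53, "gripper": 255},
    {"x": 2, "y": -53, "gripper": 255},
  ],
)

```text
validation failed for argument at $.de...
```

```bash
python3 - <<'E'
from h import *
snap('wrist','w0'); o=bot.get_obs(); print(o['position'],o['ee_rot'],o['grip_width'],o['ft_force'])
print(pt('t0',367.7,281.7,.018))
E
```

```text
[0.15426573 0.63110046 0.23081274] [ 1.19596928e-01  9.92822416e-01 -4.69070633e-04 -6.88472295e-05] 0.08539953216068723 [ 0.52504734 -0.52299084  0.3747644 ]
[ 0.502  -0.1148  0.018 ]
```

View pics/w0.png

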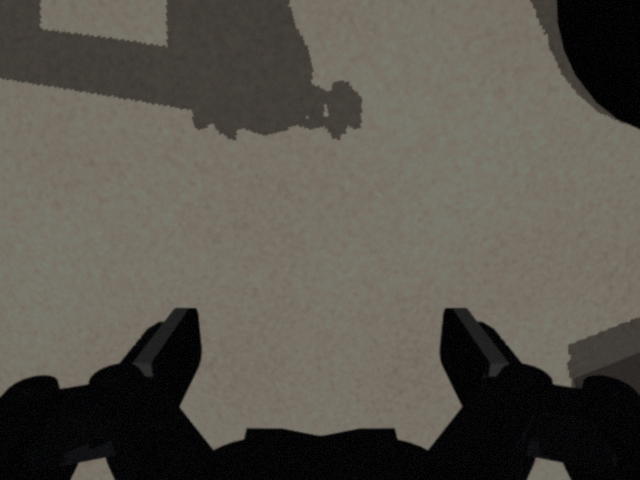

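The moves were refused in validation, probably because every field is required in each row. The wrist picture shows only bare counter and a shadow, so the arm hasn't moved. I'll send one complete row.

>>> carry_out(
  deltas=[
    {"x": 24, "y": -32, "z": 0, "rx": 0, "ry": 0, "rz": 0, "gripper": 255},
  ],
)

```text
time_s: 0.23
position: [0.176, 0.603, 0.2309]
ee_rot: [0.118, 0.993, 0.001, -0.0]
ft_force: [0.4, -0.5, 0.3]
grip_width: 0.0753
finger_force: 0.0
```

>>> carry_out(
  deltas=[
    {"x": 24, "y": -32, "z": 0, "rx": 0, "ry": 0, "rz": 0, "gripper": 255},
    {"x": 48, "y": -64, "z": 0, "rx": 0, "ry": 0, "rz": 0, "gripper": 255},
    {"x": 72, "y": -96, "z": 0, "rx": 0, "ry": 0, "rz": 0, "gripper": 255},
    {"x": 96, "y": -128, "z": 0, "rx": 0, "ry": 0, "rz": 0, "gripper": 255},
    {"x": 120, "y": -160, "z": 0, "rx": 0, "ry": 0, "rz": 0, "gripper": 255},
    {"x": 144, "y": -192, "z": 0, "rx": 0, "ry": 0, "rz": 0, "gripper": 255},
    {"x": 168, "y": -224, "z": 0, "rx": 0, "ry": 0, "rz": 0, "gripper": 255},
    {"x": 192, "y": -256, "z": 0, "rx": 0, "ry": 0, "rz": 0, "gripper": 255},
    {"x": 216, "y": -288, "z": 0, "rx": 0, "ry": 0, "rz": 0, "gripper": 255},
    {"x": 240, "y": -320, "z": 0, "rx": 0, "ry": 0, "rz": 0, "gripper": 255},
  ],
)

```text
time_s: 1.07
position: [0.419, 0.2776, 0.2313]
ee_rot: [0.12, 0.993, -0.0, -0.0]
ft_force: [1.1, 0.9, 0.4]
grip_width: 0.0
finger_force: 0.0
```

>>> carry_out(
  deltas=[
    {"x": 24, "y": -32, "z": 0, "rx": 0, "ry": 0, "rz": 0, "gripper": 255},
    {"x": 48, "y": -64, "z": 0, "rx": 0, "ry": 0, "rz": 0, "gripper": 255},
    {"x": 64, "y": -100, "z": 0, "rx": 0, "ry": 0, "rz": 0, "gripper": 255},
    {"x": 74, "y": -138, "z": 0, "rx": 0, "ry": 0, "rz": 0, "gripper": 255},
    {"x": 80, "y": -178, "z": 0, "rx": 0, "ry": 0, "rz": 0, "gripper": 255},
    {"x": 84, "y": -218, "z": 0, "rx": 0, "ry": 0, "rz": 0, "gripper": 255},
    {"x": 84, "y": -258, "z": 0, "rx": 0, "ry": 0, "rz": 0, "gripper": 255},
    {"x": 84, "y": -298, "z": 0, "rx": 0, "ry": 0, "rz": 0, "gripper": 255},
    {"x": 84, "y": -338, "z": 0, "rx": 0, "ry": 0, "rz": 0, "gripper": 255},
    {"x": 84, "y": -362, "z": 0, "rx": 0, "ry": 0, "rz": 0, "gripper": 255},
  ],
)

```text
time_s: 1.9
position: [0.502, -0.0859, 0.2313]
ee_rot: [0.12, 0.993, -0.0, 0.0]
ft_force: [1.0, -0.5, -0.5]
grip_width: -0.0002
finger_force: 0.0
```

```bash
python3 - <<'E'
from h import *
snap('wrist','w1'); o=bot.get_obs(); print(o['time_s'],o['position'],o['ee_rot'],o['ft_force'])
E
```

```text
1.95 [ 0.5023486  -0.08829538  0.23131367] [ 1.20595347e-01  9.92701398e-01 -7.81631758e-04  2.92369272e-04] [ 1.1013945  -2.56933848 -0.66094401]
```

View pics/w1.png

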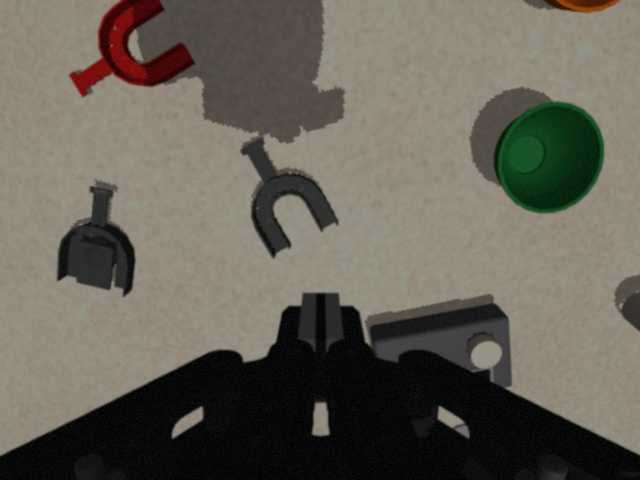

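The wrist view shows the open tray centred at about (293,212), the small bowl's rim at (550,157) and the round key at (486,351). The upper tray at (97,258) has its palate.

```bash
python3 - <<'E'
from h import *
print(pt('w1',293,212,.018),pt('w1',550,157,.05),pt('w1',486,351,.047),pt('w1',486,351),pt('w1',268,200))
E
```

```text
[ 0.5026 -0.1107  0.018 ] [0.5012 0.1028 0.05  ] [0.6645 0.0307 0.047 ] [0.6632 0.0301 0.0487] [ 0.4892 -0.1318  0.003 ]
```

The third view agrees, so I'll descend to the tray with the tips about 25 mm above it.

>>> carry_out(
  deltas=[
    {"x": 0, "y": -15, "z": 0, "rx": 0, "ry": 0, "rz": 0, "gripper": 255},
    {"x": 0, "y": -30, "z": -20, "rx": 0, "ry": 0, "rz": 0, "gripper": 255},
    {"x": 0, "y": -30, "z": -50, "rx": 0, "ry": 0, "rz": 0, "gripper": 255},
    {"x": 0, "y": -30, "z": -85, "rx": 0, "ry": 0, "rz": 0, "gripper": 255},
    {"x": 0, "y": -30, "z": -120, "rx": 0, "ry": 0, "rz": 0, "gripper": 255},
    {"x": 0, "y": -30, "z": -150, "rx": 0, "ry": 0, "rz": 0, "gripper": 255},
    {"x": 0, "y": -30, "z": -170, "rx": 0, "ry": 0, "rz": 0, "gripper": 255},
    {"x": 0, "y": -30, "z": -180, "rx": 0, "ry": 0, "rz": 0, "gripper": 255},
    {"x": 0, "y": -30, "z": -186, "rx": 0, "ry": 0, "rz": 0, "gripper": 255},
    {"x": 0, "y": -30, "z": -188, "rx": 0, "ry": 0, "rz": 0, "gripper": 255},
  ],
)

```text
time_s: 2.78
position: [0.5023, -0.1125, 0.0429]
ee_rot: [0.12, 0.993, 0.0, -0.0]
ft_force: [-0.0, -0.2, -0.1]
grip_width: 0.0003
finger_force: 0.0
```

>>> carry_out(
  deltas=[
    {"x": 0, "y": 0, "z": 0, "rx": 0, "ry": 0, "rz": 0, "gripper": 255},
    {"x": 0, "y": 0, "z": 0, "rx": 0, "ry": 0, "rz": 0, "gripper": 255},
    {"x": 0, "y": 0, "z": 0, "rx": 0, "ry": 0, "rz": 0, "gripper": 255},
    {"x": 0, "y": 0, "z": 0, "rx": 0, "ry": 0, "rz": 0, "gripper": 255},
    {"x": 0, "y": 0, "z": 0, "rx": 0, "ry": 0, "rz": 0, "gripper": 255},
    {"x": 0, "y": 0, "z": 0, "rx": 0, "ry": 0, "rz": 0, "gripper": 255},
    {"x": 0, "y": 0, "z": 0, "rx": 0, "ry": 0, "rz": 0, "gripper": 255},
    {"x": 0, "y": 0, "z": 0, "rx": 0, "ry": 0, "rz": 0, "gripper": 255},
    {"x": 0, "y": 0, "z": 0, "rx": 0, "ry": 0, "rz": 0, "gripper": 255},
    {"x": 0, "y": 0, "z": 0, "rx": 0, "ry": 0, "rz": 0, "gripper": 255},
  ],
)

```text
time_s: 3.62
position: [0.5023, -0.1126, 0.0433]
ee_rot: [0.12, 0.993, 0.0, -0.0]
ft_force: [-0.0, 1.1, 0.7]
grip_width: -0.0002
finger_force: 0.0
```

>>> carry_out(
  deltas=[
    {"x": 0, "y": 0, "z": 0, "rx": 0, "ry": 0, "rz": 0, "gripper": 255},
    {"x": 0, "y": 0, "z": 0, "rx": 0, "ry": 0, "rz": 0, "gripper": 255},
    {"x": 0, "y": 0, "z": 0, "rx": 0, "ry": 0, "rz": 0, "gripper": 255},
    {"x": 0, "y": 0, "z": 0, "rx": 0, "ry": 0, "rz": 0, "gripper": 255},
    {"x": 0, "y": 0, "z": 0, "rx": 0, "ry": 0, "rz": 0, "gripper": 255},
    {"x": 0, "y": 0, "z": 0, "rx": 0, "ry": 0, "rz": 0, "gripper": 255},
    {"x": 0, "y": 0, "z": 0, "rx": 0, "ry": 0, "rz": 0, "gripper": 255},
    {"x": 0, "y": 0, "z": 0, "rx": 0, "ry": 0, "rz": 0, "gripper": 255},
    {"x": 0, "y": 0, "z": 0, "rx": 0, "ry": 0, "rz": 0, "gripper": 255},
    {"x": 0, "y": 0, "z": 0, "rx": 0, "ry": 0, "rz": 0, "gripper": 255},
  ],
)

```text
time_s: 4.45
position: [0.5024, -0.1126, 0.0433]
ee_rot: [0.12, 0.993, -0.0, -0.0]
ft_force: [-0.3, 0.3, 0.2]
grip_width: -0.0002
finger_force: 0.0
```

>>> carry_out(
  deltas=[
    {"x": 0, "y": 0, "z": 0, "rx": 0, "ry": 0, "rz": 0, "gripper": 255},
    {"x": 0, "y": 0, "z": 0, "rx": 0, "ry": 0, "rz": 0, "gripper": 255},
    {"x": 0, "y": 0, "z": 0, "rx": 0, "ry": 0, "rz": 0, "gripper": 255},
    {"x": 0, "y": 0, "z": 0, "rx": 0, "ry": 0, "rz": 0, "gripper": 255},
    {"x": 0, "y": 0, "z": 20, "rx": 0, "ry": 0, "rz": 0, "gripper": 255},
    {"x": 0, "y": 0, "z": 50, "rx": 0, "ry": 0, "rz": 0, "gripper": 255},
    {"x": 0, "y": 0, "z": 85, "rx": 0, "ry": 0, "rz": 0, "gripper": 255},
    {"x": 0, "y": 0, "z": 115, "rx": 0, "ry": 0, "rz": 0, "gripper": 255},
    {"x": 0, "y": 0, "z": 135, "rx": 0, "ry": 0, "rz": 0, "gripper": 255},
    {"x": 0, "y": 0, "z": 140, "rx": 0, "ry": 0, "rz": 0, "gripper": 255},
  ],
)

```text
time_s: 5.28
position: [0.504, -0.113, 0.1868]
ee_rot: [0.12, 0.993, -0.0, 0.002]
ft_force: [1.4, -0.7, 1.1]
grip_width: -0.0
finger_force: 0.0
```

>>> carry_out(
  deltas=[
    {"x": 0, "y": 20, "z": 0, "rx": 0, "ry": 0, "rz": 0, "gripper": 255},
    {"x": 0, "y": 50, "z": 0, "rx": 0, "ry": 0, "rz": 0, "gripper": 255},
    {"x": 0, "y": 85, "z": 0, "rx": 0, "ry": 0, "rz": 0, "gripper": 255},
    {"x": 0, "y": 120, "z": 0, "rx": 0, "ry": 0, "rz": 0, "gripper": 255},
    {"x": 0, "y": 155, "z": 0, "rx": 0, "ry": 0, "rz": 0, "gripper": 255},
    {"x": 0, "y": 185, "z": 0, "rx": 0, "ry": 0, "rz": 0, "gripper": 255},
    {"x": 1, "y": 205, "z": 0, "rx": 0, "ry": 0, "rz": 0, "gripper": 255},
    {"x": 1, "y": 216, "z": 0, "rx": 0, "ry": 0, "rz": 0, "gripper": 255},
    {"x": 1, "y": 216, "z": 0, "rx": 0, "ry": 0, "rz": 0, "gripper": 255},
    {"x": 1, "y": 216, "z": 0, "rx": 0, "ry": 0, "rz": 0, "gripper": 255},
  ],
)

```text
time_s: 6.12
position: [0.503, 0.1033, 0.1828]
ee_rot: [0.119, 0.993, -0.0, -0.0]
ft_force: [-0.4, -0.8, -0.3]
grip_width: -0.0002
finger_force: 0.0
```

>>> carry_out(
  deltas=[
    {"x": 0, "y": 0, "z": -15, "rx": 0, "ry": 0, "rz": 0, "gripper": 255},
    {"x": 0, "y": 0, "z": -35, "rx": 0, "ry": 0, "rz": 0, "gripper": 255},
    {"x": 0, "y": 0, "z": -60, "rx": 0, "ry": 0, "rz": 0, "gripper": 255},
    {"x": 0, "y": 0, "z": -80, "rx": 0, "ry": 0, "rz": 0, "gripper": 255},
    {"x": 0, "y": 0, "z": -95, "rx": 0, "ry": 0, "rz": 0, "gripper": 255},
    {"x": 0, "y": 0, "z": -103, "rx": 0, "ry": 0, "rz": 0, "gripper": 255},
    {"x": 0, "y": 0, "z": -108, "rx": 0, "ry": 0, "rz": 0, "gripper": 255},
    {"x": 0, "y": 0, "z": -108, "rx": 0, "ry": 0, "rz": 0, "gripper": 255},
    {"x": 0, "y": 0, "z": -108, "rx": 0, "ry": 0, "rz": 0, "gripper": 255},
    {"x": 0, "y": 0, "z": -108, "rx": 0, "ry": 0, "rz": 0, "gripper": 255},
  ],
)

```text
time_s: 6.95
position: [0.504, 0.1032, 0.0761]
ee_rot: [0.12, 0.993, 0.0, 0.001]
ft_force: [0.7, 0.6, -0.2]
grip_width: 0.0004
finger_force: 0.0
```

>>> carry_out(
  deltas=[
    {"x": 0, "y": 0, "z": 0, "rx": 0, "ry": 0, "rz": 0, "gripper": 255},
    {"x": 0, "y": 0, "z": 0, "rx": 0, "ry": 0, "rz": 0, "gripper": 255},
    {"x": 0, "y": 0, "z": 0, "rx": 0, "ry": 0, "rz": 0, "gripper": 255},
    {"x": 0, "y": 0, "z": 0, "rx": 0, "ry": 0, "rz": 0, "gripper": 255},
    {"x": 0, "y": 0, "z": 0, "rx": 0, "ry": 0, "rz": 0, "gripper": 255},
    {"x": 0, "y": 0, "z": 0, "rx": 0, "ry": 0, "rz": 0, "gripper": 255},
    {"x": 0, "y": 0, "z": 0, "rx": 0, "ry": 0, "rz": 0, "gripper": 255},
    {"x": 0, "y": 0, "z": 0, "rx": 0, "ry": 0, "rz": 0, "gripper": 255},
    {"x": 0, "y": 0, "z": 0, "rx": 0, "ry": 0, "rz": 0, "gripper": 255},
    {"x": 0, "y": 0, "z": 0, "rx": 0, "ry": 0, "rz": 0, "gripper": 255},
  ],
)

```text
time_s: 7.78
position: [0.5034, 0.1034, 0.0753]
ee_rot: [0.12, 0.993, -0.0, -0.0]
ft_force: [0.2, -0.4, -0.7]
grip_width: -0.0004
finger_force: 0.0
```

>>> carry_out(
  deltas=[
    {"x": 0, "y": 0, "z": 0, "rx": 0, "ry": 0, "rz": 0, "gripper": 255},
    {"x": 0, "y": 0, "z": 0, "rx": 0, "ry": 0, "rz": 0, "gripper": 255},
    {"x": 0, "y": 0, "z": 0, "rx": 0, "ry": 0, "rz": 0, "gripper": 255},
    {"x": 0, "y": 0, "z": 0, "rx": 0, "ry": 0, "rz": 0, "gripper": 255},
    {"x": 0, "y": 0, "z": 0, "rx": 0, "ry": 0, "rz": 0, "gripper": 255},
    {"x": 0, "y": 0, "z": 0, "rx": 0, "ry": 0, "rz": 0, "gripper": 255},
    {"x": 0, "y": 0, "z": 0, "rx": 0, "ry": 0, "rz": 0, "gripper": 255},
    {"x": 0, "y": 0, "z": 0, "rx": 0, "ry": 0, "rz": 0, "gripper": 255},
    {"x": 0, "y": 0, "z": 0, "rx": 0, "ry": 0, "rz": 0, "gripper": 255},
    {"x": 0, "y": 0, "z": 0, "rx": 0, "ry": 0, "rz": 0, "gripper": 255},
  ],
)

```text
time_s: 8.62
position: [0.5034, 0.1034, 0.0753]
ee_rot: [0.12, 0.993, 0.0, 0.0]
ft_force: [-0.6, -0.4, -0.8]
grip_width: -0.0002
finger_force: 0.0
```

>>> carry_out(
  deltas=[
    {"x": 0, "y": 0, "z": 0, "rx": 0, "ry": 0, "rz": 0, "gripper": 255},
    {"x": 0, "y": 0, "z": 0, "rx": 0, "ry": 0, "rz": 0, "gripper": 255},
    {"x": 0, "y": 0, "z": 20, "rx": 0, "ry": 0, "rz": 0, "gripper": 255},
    {"x": 0, "y": 0, "z": 45, "rx": 0, "ry": 0, "rz": 0, "gripper": 255},
    {"x": 0, "y": 0, "z": 70, "rx": 0, "ry": 0, "rz": 0, "gripper": 255},
    {"x": 0, "y": 0, "z": 90, "rx": 0, "ry": 0, "rz": 0, "gripper": 255},
    {"x": 20, "y": -9, "z": 95, "rx": 0, "ry": 0, "rz": 0, "gripper": 255},
    {"x": 50, "y": -22, "z": 95, "rx": 0, "ry": 0, "rz": 0, "gripper": 255},
    {"x": 80, "y": -35, "z": 95, "rx": 0, "ry": 0, "rz": 0, "gripper": 255},
    {"x": 100, "y": -45, "z": 95, "rx": 0, "ry": 0, "rz": 0, "gripper": 255},
  ],
)

```text
time_s: 9.45
position: [0.606, 0.0575, 0.1709]
ee_rot: [0.12, 0.993, 0.0, 0.001]
ft_force: [-0.2, -0.0, -0.3]
grip_width: 0.0001
finger_force: 0.0
```

```bash
python3 - <<'E'
from h import *
snap('wrist','w2'); o=bot.get_obs(); print(o['time_s'],o['position'],o['ft_force'])
E
```

```text
9.5 [0.60892394 0.0560074  0.17075675] [ 1.64401639 -2.90571852  0.41770082]
```

View pics/w2.png

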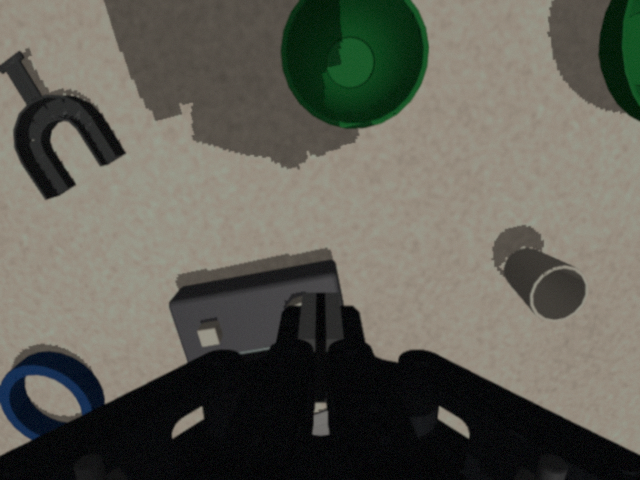

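The tray, bowl and cup are undisturbed. The fingers hide part of the key, but the three earlier estimates agree on (0.667, 0.030). I'll go above it and lower to just over it.

>>> carry_out(
  deltas=[
    {"x": 20, "y": -9, "z": 0, "rx": 0, "ry": 0, "rz": 0, "gripper": 255},
    {"x": 45, "y": -20, "z": 0, "rx": 0, "ry": 0, "rz": 0, "gripper": 255},
    {"x": 64, "y": -28, "z": 0, "rx": 0, "ry": 0, "rz": 0, "gripper": 255},
    {"x": 64, "y": -28, "z": -20, "rx": 0, "ry": 0, "rz": 0, "gripper": 255},
    {"x": 64, "y": -28, "z": -45, "rx": 0, "ry": 0, "rz": 0, "gripper": 255},
    {"x": 64, "y": -28, "z": -70, "rx": 0, "ry": 0, "rz": 0, "gripper": 255},
    {"x": 64, "y": -28, "z": -90, "rx": 0, "ry": 0, "rz": 0, "gripper": 255},
    {"x": 64, "y": -28, "z": -105, "rx": 0, "ry": 0, "rz": 0, "gripper": 255},
    {"x": 64, "y": -28, "z": -113, "rx": 0, "ry": 0, "rz": 0, "gripper": 255},
    {"x": 64, "y": -28, "z": -115, "rx": 0, "ry": 0, "rz": 0, "gripper": 255},
  ],
)

```text
time_s: 10.33
position: [0.6663, 0.0304, 0.0537]
ee_rot: [0.12, 0.993, -0.0, -0.001]
ft_force: [-0.1, 0.8, 0.4]
grip_width: -0.0001
finger_force: 0.0
```

>>> carry_out(
  deltas=[
    {"x": 0, "y": 0, "z": -3, "rx": 0, "ry": 0, "rz": 0, "gripper": 255},
    {"x": 0, "y": 0, "z": -6, "rx": 0, "ry": 0, "rz": 0, "gripper": 255},
    {"x": 0, "y": 0, "z": -8, "rx": 0, "ry": 0, "rz": 0, "gripper": 255},
    {"x": 0, "y": 0, "z": -10, "rx": 0, "ry": 0, "rz": 0, "gripper": 255},
    {"x": 0, "y": 0, "z": -12, "rx": 0, "ry": 0, "rz": 0, "gripper": 255},
    {"x": 0, "y": 0, "z": -14, "rx": 0, "ry": 0, "rz": 0, "gripper": 255},
    {"x": 0, "y": 0, "z": -15, "rx": 0, "ry": 0, "rz": 0, "gripper": 255},
    {"x": 0, "y": 0, "z": -15, "rx": 0, "ry": 0, "rz": 0, "gripper": 255},
  ],
)

```text
time_s: 11.0
position: [0.6677, 0.0304, 0.0403]
ee_rot: [0.12, 0.993, 0.0, 0.0]
ft_force: [1.7, -0.0, 1.1]
grip_width: 0.0001
finger_force: 0.8
```

>>> carry_out(
  deltas=[
    {"x": 0, "y": 0, "z": -0.5, "rx": 0, "ry": 0, "rz": 0, "gripper": 255},
    {"x": 0, "y": 0, "z": -1, "rx": 0, "ry": 0, "rz": 0, "gripper": 255},
    {"x": 0, "y": 0, "z": -1.5, "rx": 0, "ry": 0, "rz": 0, "gripper": 255},
    {"x": 0, "y": 0, "z": -1.5, "rx": 0, "ry": 0, "rz": 0, "gripper": 255},
  ],
)

```text
time_s: 11.33
position: [0.6677, 0.0304, 0.039]
ee_rot: [0.12, 0.993, 0.0, 0.0]
ft_force: [1.3, -0.1, 4.3]
grip_width: -0.0001
finger_force: 2.3
```

>>> carry_out(
  deltas=[
    {"x": 0, "y": 0, "z": -0.5, "rx": 0, "ry": 0, "rz": 0, "gripper": 255},
    {"x": 0, "y": 0, "z": -1, "rx": 0, "ry": 0, "rz": 0, "gripper": 255},
    {"x": 0, "y": 0, "z": -1, "rx": 0, "ry": 0, "rz": 0, "gripper": 255},
    {"x": 0, "y": 0, "z": -1, "rx": 0, "ry": 0, "rz": 0, "gripper": 255},
  ],
)

```text
time_s: 11.67
position: [0.6677, 0.0304, 0.0389]
ee_rot: [0.12, 0.993, 0.0, 0.0]
ft_force: [-3.8, -0.4, 18.7]
grip_width: -0.0001
finger_force: 9.1
```

Hard stop reached: z is 0.0389 and the force is 19 N, so the key is fully down. Drawing back now.

>>> carry_out(
  deltas=[
    {"x": 0, "y": 0, "z": 3, "rx": 0, "ry": 0, "rz": 0, "gripper": 255},
    {"x": 0, "y": 0, "z": 10, "rx": 0, "ry": 0, "rz": 0, "gripper": 255},
    {"x": 0, "y": 0, "z": 30, "rx": 0, "ry": 0, "rz": 0, "gripper": 255},
    {"x": 0, "y": 0, "z": 60, "rx": 0, "ry": 0, "rz": 0, "gripper": 255},
    {"x": -20, "y": 0, "z": 95, "rx": 0, "ry": 0, "rz": 0, "gripper": 255},
    {"x": -50, "y": 0, "z": 125, "rx": 0, "ry": 0, "rz": 0, "gripper": 255},
    {"x": -80, "y": 0, "z": 145, "rx": 0, "ry": 0, "rz": 0, "gripper": 255},
    {"x": -100, "y": 0, "z": 150, "rx": 0, "ry": 0, "rz": 0, "gripper": 255},
    {"x": -100, "y": 0, "z": 150, "rx": 0, "ry": 0, "rz": 0, "gripper": 255},
    {"x": -100, "y": 0, "z": 150, "rx": 0, "ry": 0, "rz": 0, "gripper": 255},
  ],
)

```text
time_s: 12.5
position: [0.5669, 0.0304, 0.1887]
ee_rot: [0.12, 0.993, 0.0, 0.0]
ft_force: [-0.1, -0.3, 0.2]
grip_width: -0.0003
finger_force: 0.0
```

```bash
python3 - <<'E'
from h import *
snap('scene','s1')
a,b=np.load('s0.npz'),np.load('s1.npz')
for u,v in [(321,293),(288,286),(300,294)]: print([np.median([pt(f,u+i,v+j)[2] for i in(-2,0,2) for j in (-2,0,2)]) for f in('s0','s1')])
d=cv2.absdiff(a['p'],b['p']).max(2)
for n,(u,v) in dict(tray=(275,222),upper=(199,212),bowl=(367,234),large=(464,259),cup=(404,317),tape=(203,298),spat=(272,357)).items(): print(n,d[v-25:v+25,u-25:u+25].mean())
cv2.imwrite('pics/s1c.png',cv2.resize(cv2.imread('pics/s1.png')[150:390,160:500],None,fx=2.3,fy=2.3))
print(bot.get_obs()['ft_force'])
E
```

```text
[np.float64(0.0478), np.float64(0.038)]
[np.float64(0.0458), np.float64(0.0471)]
[np.float64(0.0351), np.float64(0.035)]
tray 7.5232
upper 6.1556
bowl 10.8592
large 4.8152
cup 6.7896
tape 6.1732
spat 6.692
[ 0.35441987 -1.87228702  1.13269264]
```

View pics/s1c.png

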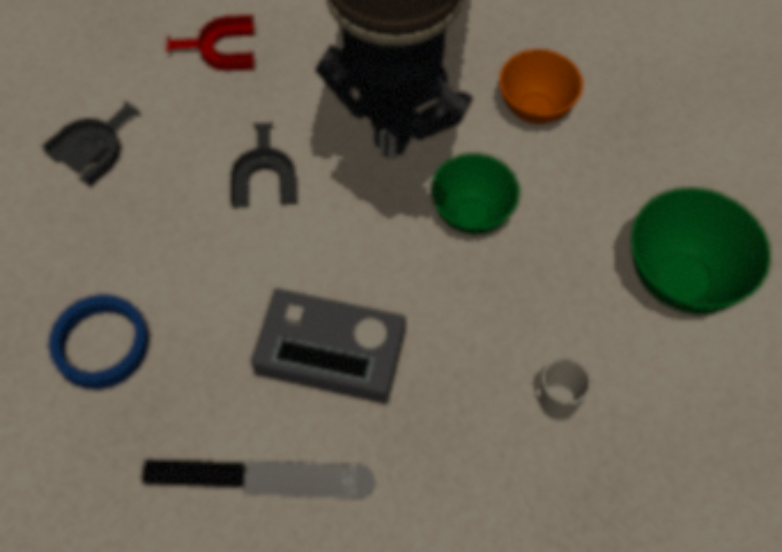

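The start key at (370,333) in the crop is down, its top now at 38 mm against 48 mm before. The stop key at (294,313) is still up, and everything else is in place. Handing in.

```bash
python3 -c "
from rig import bot
print(bot.job_done())"
```

```text
the job is handed in; nothing more can be done
None
```

The job is handed in: I pointed for over 1.5 s each at the lower-jaw tray and then the small green bowl, then pressed the start key fully down and drew back; in the last camera check the stop key was up and nothing loose had visibly moved, though the hand-in gave no verdict.

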